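# Draw the sagging barrel bolt and hold the test-guard gate ajar

## Task

Open the gate of the clear test guard a hand's width, about 10 cm at its lock-side edge, and keep it held there so that a colleague can reach in: its barrel bolt has sagged and its neck hangs behind the bent-up lip of the keeper, so by the red knob lift the bolt a little and, keeping it lifted, pull it out of the keeper without wrenching it against the steel, then swing the gate towards you. A spring shuts the gate, so finish still gripping the knob, with the gate held still; leave the other things on the bench where they are.

Things in the scene. Friction and masses are not known exactly. Their poses are not given: they have to be found in the camera images.
- guard: Test guard fixed to the bench: clear box in aluminium profile, 256 (x) x 406 (y) x 202 mm high, circuit board inside. Origin on the bench under its middle. -x points out of the gate side, to the robot; gate hinged at the +y side, bolted at the -y side. Front faces of gate and posts at x = -140 mm here; the bolt's axis is 16 mm in front of that, 178 mm above the bench while it sags.
- knob: Red knob on the bolt's upright handle, to be gripped: upright cylinder, 20 mm diameter, 26 mm high, on a 10 mm stem, rigid with the bolt. Origin at its centre, 46 mm above the bolt's axis; 224 mm above the bench and about (-156, -122) mm in the guard's frame at the start. All else near (guides, gate, roof, its screws) stays below 206 mm above the bench. Axes as the guard's while the gate is shut.
- bolt_lift (a joint): Lift of bolt and barrel in m: 0 sagging (start), stop at 0.010. The barrel's plate is loose in its slotted screw holes; all weighs about 0.5 kg and drops if not held up. The bolt's 16 mm nose hangs 4 mm below the top of the keeper's lip, so keep it lifted by 4 mm or more (best 6 to 8) all the while the nose passes over the lip.
- bolt (a joint): How far the bolt is drawn along the gate towards the hinge (guard's +y while the gate is shut), in m: about 0 when shot (start), stop at 0.045. Unlifted, its shoulder meets the lip after about 6 mm. From 0.028 it is clear of lip and keeper and may sag again. It slides with 1 to 2 N of friction and stays where left.
- keeper: Steel hoop on the right-hand post that holds the bolt's nose: 16 mm along the bolt, 39 mm high, open inside from 11 mm below to 22 mm above the sagging bolt's axis; its bottom edge on the gate side is bent up into a lip 3 mm thick. Origin on the sagging bolt's axis at the lip. Axes as the guard's.
- gate (a joint): Opening angle of the gate in rad: 0 shut (start), grows as its lock-side edge swings out to the guard's -x side (clockwise from above), to 1.2. 0.29 is a gap of 10 cm at that edge, 346 mm from the hinge. A spring shuts it: 0.4 N m when shut, 0.7 N m at 0.29 rad (2 to 3 N at the knob). In the keeper the bolt lets it move only about 0.01 rad.
- hinge (a point): Point on the gate's upright hinge axis, 178 mm above the bench; at (-143, 176) mm in the guard's frame.
- module_mid (a point): Bystander: white and grey instrument box, 110 x 68 x 44 mm, lying on the bench; its centre.
- adaptor_mid (a point): Bystander: steel coaxial adaptor standing upright, 18 mm diameter, 46 mm high; its centre.
- tray_mid (a point): Bystander: blue two-part tray of spacers, 100 x 75 x 28 mm; its centre.

How it is judged:
By the outcome, as a careful person would: the job done as asked, in the order asked, and still so for the second after the job is handed in, while the arm keeps its last pose, push and grip.
It also fails if it takes over 32 s, if anything falls off the work surface, if the arm or the gripper's body presses on something with over 40 N, if the wrist force passes 120 N, or if a joint passes its speed limit or range.

## Robot

A 6-joint arm with a two-finger parallel gripper is mounted at the origin on the work surface. World frame = base frame: x ahead of the robot, y to its left, z up, the work surface at z = 0. Lengths are in m, angles in degrees, forces in N, time in s.
With the tool pointing down it reaches from about 0.4 to 0.825 m from the base axis. Payload 7 kg.
Tool frame: the origin (TCP) lies midway between the tips of the shut fingers; the grasp point (between the pads) lies r.grasp_offset behind it (r.grasp_offset is the distance from the TCP to the grasp point, in m); x points along the fingers, z is the direction in which the jaws open and shut, and the axes are right-handed (so a half turn about x gives the same grasp; the last joint's range is limited). The gripper opens to 88 mm and grips with 3 to 60 N. Pads are 19 mm wide; open, the fingers measure 130 mm over their backs; the gripper's body (78 mm by 193 mm) begins 47 mm behind the grasp point.
Start: joints at [87.783, 20.546, 0.682, 0, -70.136, -16.507], TCP at [0.217, 0.639, 0.202] pointing down, gripper open.
Joint ranges: [-176.03, 176.03], [-82.01, 121.73], [-58.28, 71.71], [-173.87, 95.51], [-174.79, -0.11], [-173.66, 173.66]. Speed limits (degrees/s): [136.94, 136.94, 172.46, 180, 180, 180].

## Interface

Orientations are given as [roll, pitch, yaw] about the fixed x, y, z axes, in that order (R = Rz(yaw) Ry(pitch) Rx(roll)).
In Python, from plant import readout, vision, close_job, r gives the robot as it stands.
- The arm moves only by the shell command python3 -m handwheel 'ROWS' [OPENING] [FORCE]. ROWS is JSON, a list that holds one entry, the list of rows, each a list of 4 numbers: the shift along the world's x, y, z in units of 40 mm (1.0 is 40 mm), then the turn about the world's z in units of 5 degrees (1.0 is 5 degrees). In form: [[[tx, ty, tz, roll], ...]]. A call has 1 to 8 rows; each row shifts and turns the pose as measured when the row begins; what a row does not reach is not made up. A row lasts 1/10 s, in which the tool goes at most 50 mm and 8.59 degrees, less where a joint would pass 70% of its speed; a pose out of reach is approached as far as the arm can. A call is refused whole if a number of a shift passes 1 or a number of a turn 1, either way. A call with a gripper value outside its range is refused whole. OPENING is the finger opening in mm, from 0 to 87.6, set as the call begins (- or left out, the last holds). The fingers move at their own pace and stop on an object; FORCE is the grip in N (left out, the last holds). Time passes only in rows, so rows that do not move let the fingers close. It gives the time, the measured TCP pose, the force and the opening at its end, in the units of the state.
- readout.get_state(): the state, without advancing time (a new reading comes with each control period).
- vision.capture(name): name is "scene" or "top" or "wrist"; returns the picture (420x560x3 uint8, blue, green, red); there is no depth.
- vision.get_calibration(name): a dict with "intrinsics" (3x3 intrinsics, pixels), "pose" (4x4, takes a point from camera to world coordinates). Camera axes: x right, y up, looking along -z (the intrinsics and any distortion apply to the point x, -y, -z); pixel columns grow to the right and rows downward; lengths in m; the calibration is good to about 2 mm. A picture is of the moment at which its call begins: read the wrist's pose just before it. get_calibration takes no time and is no camera call; for the wrist camera it gives the pose at the moment of the call.
- close_job(): hands the job in, once; it reports no verdict.
The state is a dict: "time_s": time; "joints": joint angles; "qd": joint speeds; "joint_torque": joint torques, N m; "tcp_pos": TCP position; "eef_rot": TCP orientation; "contact_force": force on the tool from outside, world axes, zero at the start; "moment": the same for the moment, N m; "gripper_width": finger opening in m.
Only numpy, scipy, OpenCV 4.12 (cv2) and the standard library are available. Lean on these libraries where they do the work, as an engineer would, in place of code of your own. Each camera call takes 0.05 s, during which the arm holds its last target.

## Working session

There is one attempt and no reset: what is moved stays moved. The work goes in short steps, Python scripts to look and compute and a shell command to move; the robot and the scene stay as the last step left them, time stands still between calls to the robot, and variables do not carry over. Pictures are saved under pics/ and viewed, and the job is handed in when it is done.

```bash
mkdir -p pics; ls; python3 - <<'E'
from plant import readout, vision, r
import cv2
s=readout.get_state(); print({k:s[k] for k in ('time_s','tcp_pos','eef_rot','contact_force','gripper_width')}, r.grasp_offset)
for n in ('scene','top','wrist'):
    cv2.imwrite(f'pics/{n}0.png',vision.capture(n))
    c=vision.get_calibration(n); print(n,c)
E
```

```text
pics
{'time_s': 0.0, 'tcp_pos': array([0.216529  , 0.63875621, 0.20122252]), 'eef_rot': array([   4.46001344,   89.904153  , -104.27089324]), 'contact_force': array([-0.27353662,  0.80045569, -0.87992264]), 'gripper_width': 0.08777388661757043} 0.0188
scene {'intrinsics': array([[514.13921397,   0.        , 280.57521255],
       [  0.        , 514.13921397, 203.53970986],
       [  0.        ,   0.        ,   1.        ]]), 'pose': array([[ 9.63911750e-01, -1.89807273e-01,  1.86674413e-01,
         7.76179981e-01],
       [ 2.66221757e-01,  6.86349116e-01, -6.76794553e-01,
        -7.12082985e-01],
       [ 3.36710706e-04,  7.02067013e-01,  7.12110803e-01,
         9.17590549e-01],
       [ 0.00000000e+00,  0.00000000e+00,  0.00000000e+00,
         1.00000000e+00]])}
top {'intrinsics': array([[436.9315178 ,   0.        , 281.67681884],
       [  0.        , 436.9315178 , 205.74521105],
       [  0.        ,   0.        ,   1.        ]]), 'pose': array([[ 0.0108951 ,  0.99682473, -0.07887804,  0.51260605],
       [-0.99993561,  0.01111137,  0.00230335,  0.02678818],
       [ 0.00317248,  0.07884786,  0.99688161,  0.96236516],
       [ 0.        ,  0.        ,  0.        ,  1.        ]])}
wrist {'intrinsics': array([[361.04524397,   0.        , 275.2538992 ],
       [  0.        , 361.04524397, 206.01757872],
       [  0.        ,   0.        ,   1.        ]]), 'pose': array([[-3.21229842e-01,  9.16864223e-01,  2.37005031e-01,
         2.80314736e-01],
       [-9.47001087e-01, -3.11158879e-01, -7.98066013e-02,
         6.18439375e-01],
       [ 5.74402066e-04, -2.50080283e-01,  9.68224934e-01,
         3.84385046e-01],
       [ 0.00000000e+00,  0.00000000e+00,  0.00000000e+00,
         1.00000000e+00]])}
```

View pics/scene0.png

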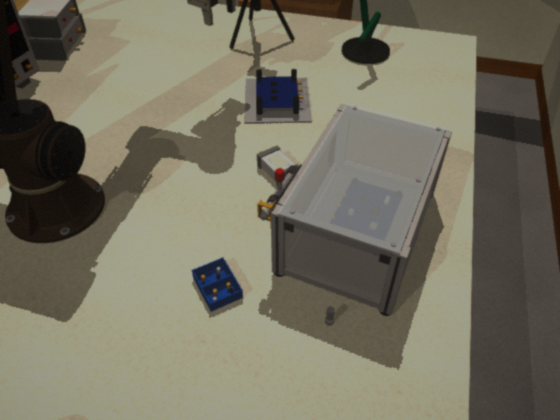

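View pics/top0.png

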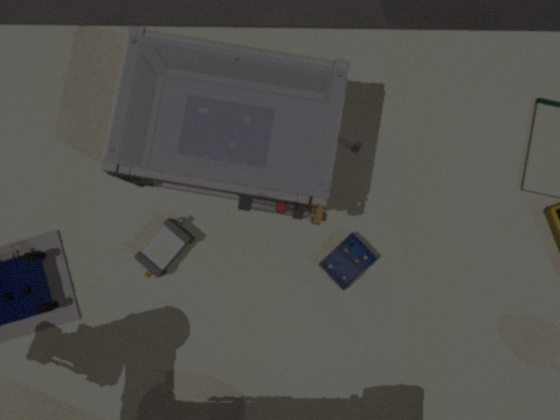

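View pics/wrist0.png

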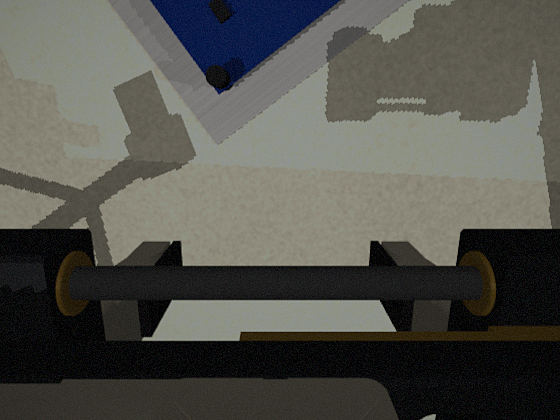

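The scene view shows the red knob at about (280,174), with the tray, instrument box and adaptor around the guard. In the top view the knob is at (281,208) and the brass keeper at (319,214). The guard's roof corners are near (138,36), (341,65), (324,203) and (112,170).

```bash
cat > h.py <<'E'
import numpy as np, cv2
from plant import readout, vision
def ray(n,uv,cal=None):
    c=cal or vision.get_calibration(n); K=c['intrinsics'];P=c['pose']
    d=np.linalg.inv(K)@[uv[0],uv[1],1]; d=np.array([d[0],-d[1],-d[2]])
    d=P[:3,:3]@d; return P[:3,3],d/np.linalg.norm(d)
def onz(n,uv,z,cal=None):
    o,d=ray(n,uv,cal); return o+d*(z-o[2])/d[2]
def tri(a,b):
    (o1,d1),(o2,d2)=a,b
    t=np.linalg.lstsq(np.c_[d1,-d2],o2-o1,rcond=None)[0]
    p,q=o1+d1*t[0],o2+d2*t[1]; return (p+q)/2,np.linalg.norm(p-q)
def red(img,n=1):
    h=cv2.cvtColor(img,cv2.COLOR_BGR2HSV)
    m=(((h[...,0]<6)|(h[...,0]>174))&(h[...,1]>150)&(h[...,2]>50)).astype(np.uint8)
    k,_,st,c=cv2.connectedComponentsWithStats(m)
    return sorted([(int(st[i,4]),c[i].round(1).tolist(),st[i,:4].tolist()) for i in range(1,k)],reverse=True)[:4]
E
python3 - <<'E'
from h import *
S=cv2.imread('pics/scene0.png');T=cv2.imread('pics/top0.png')
rs,rt=red(S),red(T);print(rs,rt)
for uv in [(138,33),(343,64),(325,203),(110,172)]: print(uv,onz('top',uv,.202).round(4))
cv2.imwrite('pics/t1.png',cv2.resize(T[150:240,90:370],None,fx=2.8,fy=2.8)*2)
cv2.imwrite('pics/s1.png',cv2.resize(S[140:240,230:330],None,fx=6,fy=6))
E
```

```text
[(96, [279.3, 174.4], [275, 168, 9, 14]), (5, [63.4, 18.8], [63, 18, 2, 3]), (3, [69.7, 39.3], [69, 39, 2, 2]), (1, [14.0, 26.0], [14, 26, 1, 1])] [(21, [279.4, 207.1], [277, 204, 8, 7]), (4, [283.5, 209.5], [283, 209, 2, 2]), (3, [282.0, 204.3], [281, 204, 3, 2])]
(138, 33) [0.8818 0.287  0.202 ]
(343, 64) [ 0.8288 -0.0821  0.202 ]
(325, 203) [ 0.5784 -0.0506  0.202 ]
(110, 172) [0.6288 0.3268 0.202 ]
```

```bash
python3 - <<'E'
import cv2,numpy as np
T=cv2.imread('pics/top0.png')
c=np.clip(cv2.resize(T[20:240,95:370],None,fx=2.7,fy=2.7,interpolation=cv2.INTER_CUBIC).astype(float)*2,0,255)
cv2.imwrite('pics/t2.png',c)
E
```

```text
[ WARN:0@0.070] global loadsave.cpp:1063 imwrite_ Unsupported depth image for selected encoder is fallbacked to CV_8U.
```

View pics/t2.png

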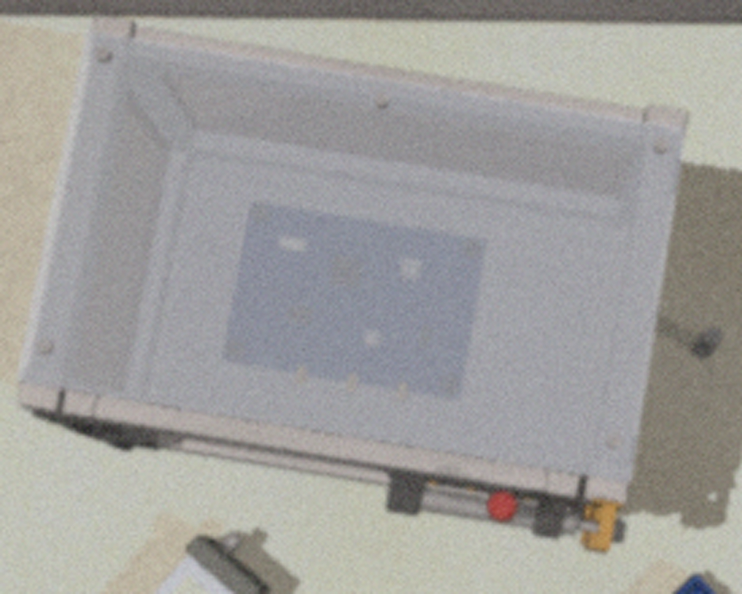

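View pics/s1.png

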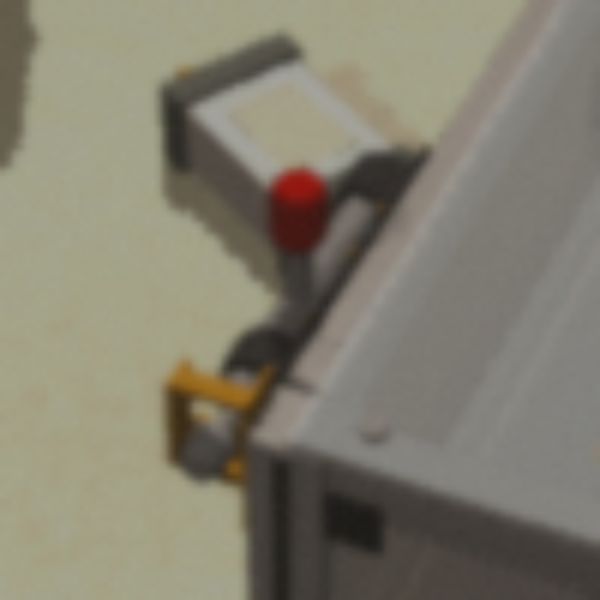

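```bash
python3 - <<'E'
from h import *
def T(u,v): return (u/2.7+95-.3,v/2.7+20-.3)
def Sc(u,v): return (u/6+230-.4,v/6+140-.4)
P={k:onz('top',T(*uv),.202) for k,uv in dict(bl=(97,20),br=(687,110),fl=(22,383),fr=(625,483)).items()}
for k,p in P.items(): print(k,p.round(4))
for a,b in (('bl','br'),('fl','fr'),('fl','bl'),('fr','br')):
    d=P[b]-P[a]; print(a,b,np.linalg.norm(d).round(4),np.degrees(np.arctan2(d[1],d[0])).round(2))
print('knobtop topview',onz('top',T(502,506),.237),onz('top',T(502,506),.230))
print('tri',tri(ray('top',T(502,506)),ray('scene',Sc(299,182))), tri(ray('top',T(502,506)),ray('scene',Sc(299,210))))
print('knob mid on z .224',onz('scene',Sc(299,211),.224),'top disc .237',onz('scene',Sc(299,181),.237))
kp=[onz('top',T(600,526),.200)]; print('keeper',kp)
E
```

```text
bl [0.8926 0.3007 0.202 ]
br [ 0.8356 -0.0931  0.202 ]
fl [0.6472 0.3401 0.202 ]
fr [ 0.5862 -0.0526  0.202 ]
bl br 0.398 -98.24
fl fr 0.3975 -98.83
fl bl 0.2486 -9.12
fr br 0.2526 -9.22
knobtop topview [0.56770603 0.02683694 0.237     ] [0.56823777 0.02683741 0.23      ]
tri (array([0.56885888, 0.02716358, 0.23419882]), np.float64(0.0019851681487773718)) (array([0.56935583, 0.0270149 , 0.22196401]), np.float64(0.0010724362806114878))
knob mid on z .224 [0.5705861  0.02459004 0.224     ] top disc .237 [0.57048503 0.02501421 0.237     ]
keeper [array([ 0.55823894, -0.03674445,  0.2       ])]
```

The views agree. The knob is at about (0.569, 0.026, 0.224), the guard's yaw is about -8.8°, and its centre computed from the knob (0.742, 0.123) matches the roof corners to 2 mm. I'll rise, traverse and turn +10°, so the jaws lie along the bolt.

```bash
python3 -m handwheel '[[[0,0,0.9,0],[0,0,0.9,0],[0.3,-0.5,0.9,0],[0.5,-0.9,0,0.5],[0.5,-0.9,0,0.5],[0.5,-0.9,0,0.5],[0.5,-0.9,0,0.5],[0.5,-0.9,0,0]]]' 60 20
```

```text
time_s: 0.95
tcp_pos: [0.3283, 0.4335, 0.3074]
eef_rot: [12.6, 89.4, -85.3]
contact_force: [0.9, -0.6, -0.5]
gripper_width: 0.06
```

```bash
python3 -m handwheel '[[[0.55,-0.95,0,0],[0.55,-0.95,0,0],[0.55,-0.95,0,0],[0.55,-0.95,0,0],[0.55,-0.95,0,0],[0.55,-0.95,0,0],[0.55,-0.95,0,0],[0.55,-0.95,-0.2,0]]]'
```

```text
time_s: 1.75
tcp_pos: [0.5077, 0.1155, 0.3006]
eef_rot: [30.5, 89.5, -67.3]
contact_force: [0.7, 0.7, -0.7]
gripper_width: 0.0601
```

```bash
python3 -m handwheel '[[[0.55,-0.8,0,0],[0.5,-0.7,0,0],[0.4,-0.5,0,-0.1],[0.1,-0.2,0,0],[0,0,0,0]]]'
python3 - <<'E'
from h import *
s=readout.get_state();print(s['tcp_pos'],s['eef_rot'],s['time_s'])
c=vision.get_calibration('wrist');I=vision.capture('wrist');print(red(I));cv2.imwrite('pics/w1.png',I)
for a in red(I)[:1]: print(onz('wrist',a[1],.237,c),onz('wrist',a[1],.230,c))
E
```

```text
time_s: 2.25
tcp_pos: [0.5716, 0.0181, 0.2978]
eef_rot: [-0.4, 89.5, -99.1]
contact_force: [0.2, 0.6, 0.8]
gripper_width: 0.0599
[0.57162914 0.01813783 0.29784204] [ -0.44605155  89.48810702 -99.12802819] 2.25
[(630, [264.7, 212.5], [252, 197, 26, 31])]
[0.57227964 0.02603025 0.237     ] [0.57038262 0.02647663 0.23      ]
```

View pics/w1.png

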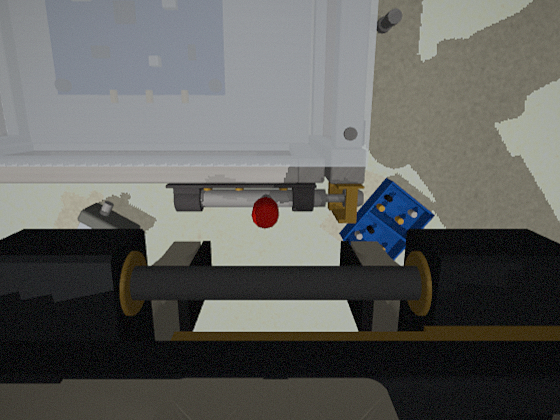

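The wrist view shows the knob at (265,212), seen a little from one side. The jaws are parallel to the gate. The ray puts the knob at (0.571, 0.026), which agrees with the first measurement, so I'll centre and descend.

```bash
python3 -m handwheel '[[[-0.04,0.2,0,0],[0,0.02,-0.5,0],[0,0,-0.5,0],[0,0,-0.5,0],[0,0,-0.4,0],[0,0,-0.2,0],[0,0,0,0]]]'
```

```text
time_s: 3.0
tcp_pos: [0.5661, 0.0382, 0.2141]
eef_rot: [45.0, 89.6, -53.1]
contact_force: [0.6, 0.6, 0.2]
gripper_width: 0.0601
```

```bash
python3 -m handwheel '[[[0.1,-0.25,-0.1,0],[0,0,0,0]]]'; python3 -m handwheel '[[[0,0,0,0]]]'
```

```text
time_s: 3.2
tcp_pos: [0.5706, 0.0293, 0.2115]
eef_rot: [59.5, 89.6, -38.4]
contact_force: [-0.5, -0.3, -0.6]
gripper_width: 0.0602
time_s: 3.3
tcp_pos: [0.571, 0.0293, 0.2122]
eef_rot: [65.9, 89.5, -32.0]
contact_force: [0.1, -0.2, 0.7]
gripper_width: 0.0602
```

```bash
python3 -m handwheel '[[[0,-0.07,-0.09,-0.1],[0,0,0,0]]]'; python3 -m handwheel '[[[0,0,0,0],[0,0,0,0],[0,0,0,0],[0,0,0,0],[0,0,0,0],[0,0,0,0]]]' 10 30
```

```text
time_s: 3.5
tcp_pos: [0.5715, 0.0263, 0.2093]
eef_rot: [73.6, 89.5, -24.9]
contact_force: [-0.2, 0.2, -0.7]
gripper_width: 0.0601
time_s: 4.1
tcp_pos: [0.5716, 0.026, 0.2097]
eef_rot: [74.7, 89.4, -23.8]
contact_force: [-0.0, -0.2, 0.2]
gripper_width: 0.0176
```

```bash
python3 - <<'E'
from h import *
s=readout.get_state();print(s['tcp_pos'],s['gripper_width'],s['contact_force'])
for n in('wrist','scene','top'):
    I=vision.capture(n);print(n,red(I)[:1]);
    if n=='scene': I=cv2.resize(I[130:230,230:330],None,fx=6,fy=6,interpolation=cv2.INTER_CUBIC)
    if n=='top': I=cv2.resize(I[150:250,210:350],None,fx=5,fy=5,interpolation=cv2.INTER_CUBIC)
    cv2.imwrite(f'pics/{n}2.png',I)
print(readout.get_state()['gripper_width'])
E
```

```text
[0.57164897 0.02601695 0.20966984] 0.01761588579312595 [-0.02673953 -0.15486991  0.16875688]
wrist [(1066, [275.0, 251.2], [256, 233, 40, 33])]
scene [(12, [280.0, 179.2], [277, 177, 7, 4])]
top []
0.017100339367592973
```

View pics/wrist2.png

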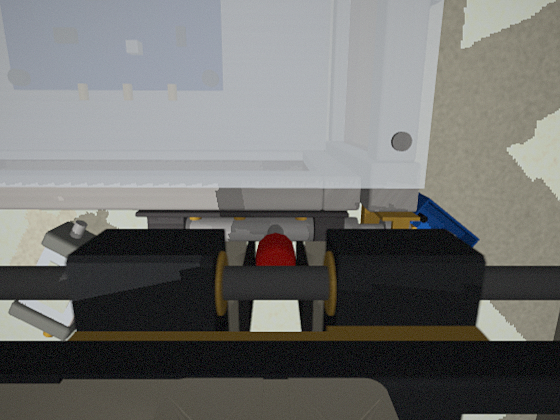

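View pics/scene2.png

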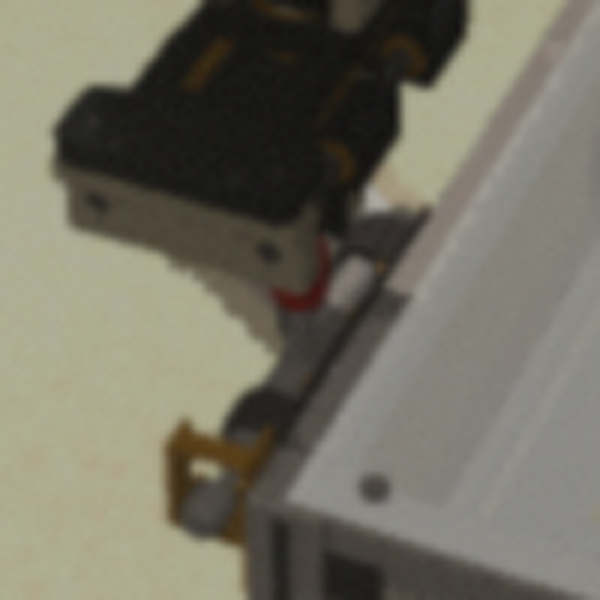

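The knob sits between the pads (wrist view, 275,250). The fingers read 17 mm and may still be closing, so I'll let them settle.

```bash
python3 -m handwheel '[[[0,0,0,0],[0,0,0,0],[0,0,0,0]]]'; python3 - <<'E'
from h import *
print(readout.get_state()['gripper_width'])
I=vision.capture('wrist');print(red(I)[:1])
cv2.imwrite('pics/w3.png',cv2.resize(I[200:350,200:350],None,fx=4,fy=4,interpolation=cv2.INTER_CUBIC))
E
```

```text
time_s: 4.55
tcp_pos: [0.5716, 0.026, 0.2097]
eef_rot: [74.5, 89.4, -24.1]
contact_force: [-0.9, 0.3, -0.8]
gripper_width: 0.0177
0.01771424736960272
[(1060, [275.2, 251.0], [257, 233, 38, 33])]
```

View pics/w3.png

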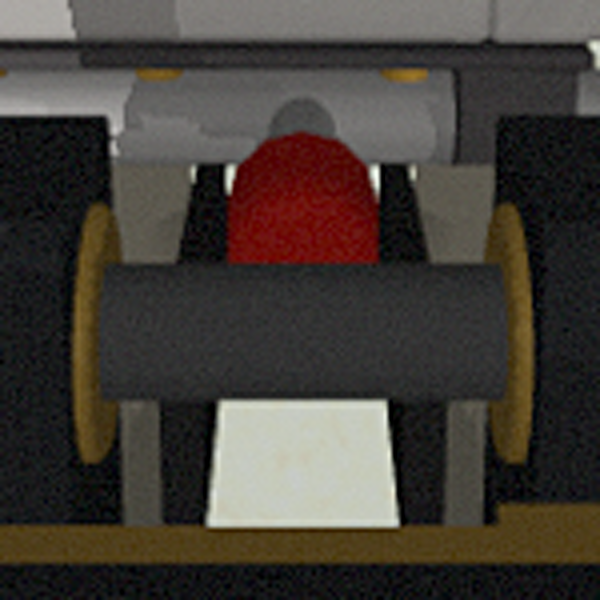

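The fingers are steady at 17.7 mm with the knob squarely between the pads. Next is a lift of about 7 mm.

```bash
python3 -m handwheel '[[[0,0,0.06,0],[0,0,0.06,0],[0,0,0.06,0],[0,0,0,0]]]' 10 40; python3 -m handwheel '[[[0,0,0,0]]]'
```

```text
time_s: 5.0
tcp_pos: [0.5708, 0.0262, 0.2153]
eef_rot: [66.2, 89.6, -32.4]
contact_force: [1.1, -1.3, -3.1]
gripper_width: 0.0168
time_s: 5.1
tcp_pos: [0.5708, 0.0262, 0.2152]
eef_rot: [65.3, 89.6, -33.2]
contact_force: [1.1, -1.0, -5.4]
gripper_width: 0.0167
```

The force reads -5 N, which matches the bolt's weight, and the lift is 5.5 mm. I'll add a little more and check for slip by eye.

```bash
python3 -m handwheel '[[[0,0,0.05,0],[0,0,0,0]]]'; python3 - <<'E'
from h import *
print(readout.get_state()['tcp_pos'])
I=vision.capture('wrist');print(red(I)[:1])
J=vision.capture('scene')
cv2.imwrite('pics/s3.png',cv2.resize(J[130:230,230:330],None,fx=6,fy=6,interpolation=cv2.INTER_CUBIC))
E
```

```text
time_s: 5.3
tcp_pos: [0.5707, 0.0262, 0.2171]
eef_rot: [63.9, 89.6, -34.7]
contact_force: [0.7, 0.2, -4.6]
gripper_width: 0.0166
[0.57067054 0.02621725 0.21714345]
[(1043, [275.2, 250.7], [257, 233, 37, 33])]
```

View pics/s3.png

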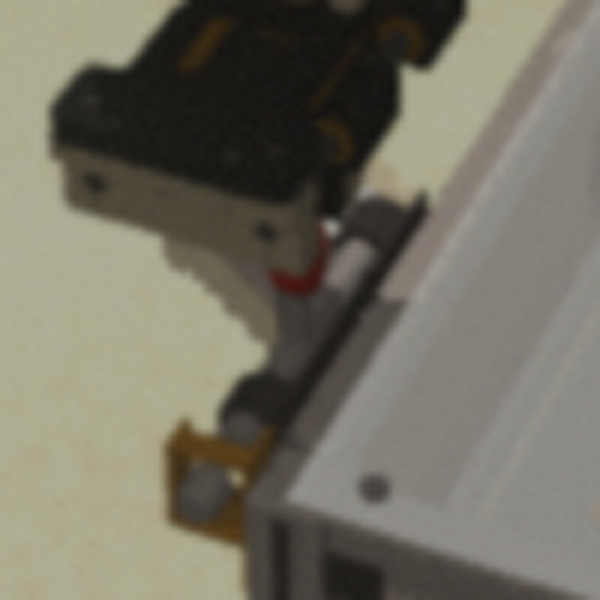

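The bolt and nose are visibly higher in the keeper, and the knob hasn't moved in the wrist view, so there is no slip. The lift is 7.4 mm. Now I'll draw along guard +y (0.153, 0.988), watching z.

```bash
python3 -m handwheel '[[[0.015,0.1,0,0],[0.015,0.1,0,0],[0.015,0.1,0,0]]]'
```

```text
time_s: 5.7
tcp_pos: [0.5723, 0.0381, 0.217]
eef_rot: [55.3, 89.6, -43.3]
contact_force: [1.8, -0.8, -3.3]
gripper_width: 0.0165
```

```bash
python3 -m handwheel '[[[0.015,0.1,0,0],[0.015,0.1,0,0],[0.015,0.1,0,0]]]';python3 -m handwheel '[[[0.015,0.1,0,0],[0.015,0.1,0,0],[0.01,0.07,0,0]]]'; python3 -m handwheel '[[[0,0,0,0]]]'
```

```text
time_s: 6.0
tcp_pos: [0.5743, 0.0513, 0.217]
eef_rot: [53.5, 89.6, -45.1]
contact_force: [1.5, -1.3, -4.3]
gripper_width: 0.0167
time_s: 6.3
tcp_pos: [0.5761, 0.0634, 0.217]
eef_rot: [53.4, 89.6, -45.1]
contact_force: [1.7, -1.5, -4.7]
gripper_width: 0.0165
time_s: 6.4
tcp_pos: [0.5762, 0.0639, 0.217]
eef_rot: [54.7, 89.6, -43.9]
contact_force: [1.4, -1.2, -4.6]
gripper_width: 0.017
```

```bash
python3 - <<'E'
from h import *
I=vision.capture('wrist');print(red(I)[:1]);cv2.imwrite('pics/w4.png',I)
J=vision.capture('scene');cv2.imwrite('pics/s4.png',cv2.resize(J[130:230,230:330],None,fx=6,fy=6,interpolation=cv2.INTER_CUBIC))
p=readout.get_state()['tcp_pos'][:2];H=np.array([.629,.3186]);v=p-H
q=p
for k in range(1,11):
    a=-k*.029;R=np.array([[np.cos(a),-np.sin(a)],[np.sin(a),np.cos(a)]]);n=H+R@v
    print(k,n.round(4),((n-q)/.04).round(3));q=n
E
```

```text
[(1033, [275.2, 250.7], [257, 233, 37, 33])]
1 [0.5689 0.0654] [-0.184  0.041]
2 [0.5616 0.0672] [-0.183  0.046]
3 [0.5543 0.0693] [-0.181  0.052]
4 [0.5471 0.0716] [-0.18   0.057]
5 [0.54   0.0741] [-0.178  0.062]
6 [0.5329 0.0767] [-0.176  0.067]
7 [0.526  0.0796] [-0.174  0.072]
8 [0.5191 0.0827] [-0.172  0.077]
9 [0.5123 0.086 ] [-0.17   0.082]
10 [0.5056 0.0895] [-0.167  0.087]
```

View pics/s4.png

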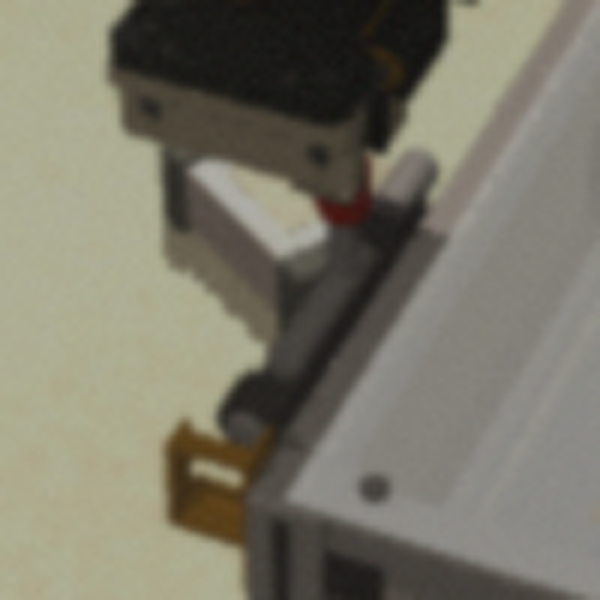

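View pics/w4.png

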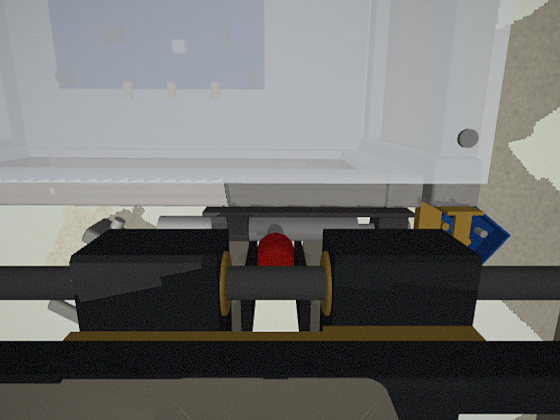

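The keeper is now empty (scene crop, about 210,470) and the nose has drawn back to the guide. The knob is still firmly held at (275,251). I'll swing the gate, with the tool turning along with it.

```bash
python3 -m handwheel '[[[-0.18,0.04,0,-0.33],[-0.18,0.045,0,-0.33]]]'; python3 -m handwheel '[[[0,0,0,0]]]'
```

```text
time_s: 6.7
tcp_pos: [0.5624, 0.0671, 0.2169]
eef_rot: [60.8, 89.6, -41.2]
contact_force: [1.5, -1.2, -3.7]
gripper_width: 0.0168
time_s: 6.8
tcp_pos: [0.5618, 0.0673, 0.2169]
eef_rot: [63.1, 89.6, -38.9]
contact_force: [1.5, -1.1, -5.0]
gripper_width: 0.017
```

```bash
python3 -m handwheel '[[[-0.18,0.05,0,-0.33],[-0.18,0.055,0,-0.33],[-0.18,0.06,0,-0.33],[-0.175,0.065,0,-0.33]]]'; python3 -m handwheel '[[[0,0,0,0]]]'; python3 - <<'E'
from h import *
p=readout.get_state()['tcp_pos'][:2]
H=np.array([.629,.3186]);v=p-H;print(np.hypot(*v),np.arctan2(*v[::-1]))
v=np.array([.5762,.0639])-H;print(np.hypot(*v),np.arctan2(*v[::-1]))
E
```

```text
time_s: 7.2
tcp_pos: [0.5344, 0.0762, 0.2169]
eef_rot: [70.5, 89.5, -38.1]
contact_force: [2.5, -0.7, -5.7]
gripper_width: 0.0166
time_s: 7.3
tcp_pos: [0.5341, 0.0763, 0.2171]
eef_rot: [73.4, 89.5, -35.2]
contact_force: [2.0, -0.6, -5.0]
gripper_width: 0.0169
0.26025159551768057 -1.9442014875797815
0.2601152244679269 -1.775203759964359
```

```bash
python3 -m handwheel '[[[-0.175,0.07,0,-0.33],[-0.175,0.075,0,-0.33],[-0.17,0.08,0,-0.33],[-0.17,0.085,0,-0.33]]]'; python3 -m handwheel '[[[0,0,0,0],[0,0,0,0]]]'; python3 - <<'E'
from h import *
p=readout.get_state()['tcp_pos'][:2]
H=np.array([.629,.3186]);v=p-H;print(np.hypot(*v),-1.7752-np.arctan2(*v[::-1]))
for n in('wrist','scene','top'):
    I=vision.capture(n);print(n,red(I)[:1]);cv2.imwrite(f'pics/{n}5.png',I)
E
```

```text
time_s: 7.7
tcp_pos: [0.5085, 0.0879, 0.2172]
eef_rot: [73.3, 89.4, -41.7]
contact_force: [2.7, -1.8, -4.7]
gripper_width: 0.0166
time_s: 7.9
tcp_pos: [0.5089, 0.0876, 0.2174]
eef_rot: [73.1, 89.4, -41.7]
contact_force: [1.7, -1.0, -6.3]
gripper_width: 0.0165
0.2603415602849625 0.2752327457156749
wrist [(1049, [275.2, 250.9], [257, 233, 37, 33])]
scene [(39, [260.1, 148.8], [256, 142, 7, 12])]
top []
```

View pics/wrist5.png

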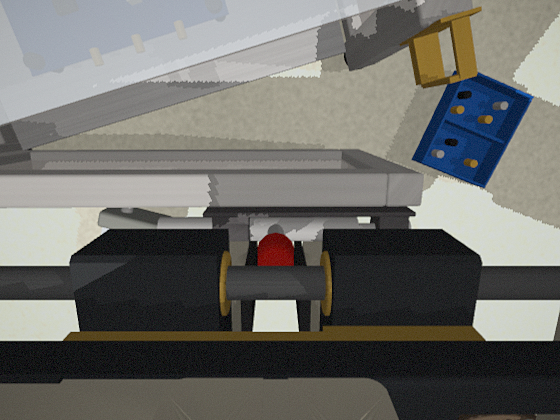

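View pics/scene5.png

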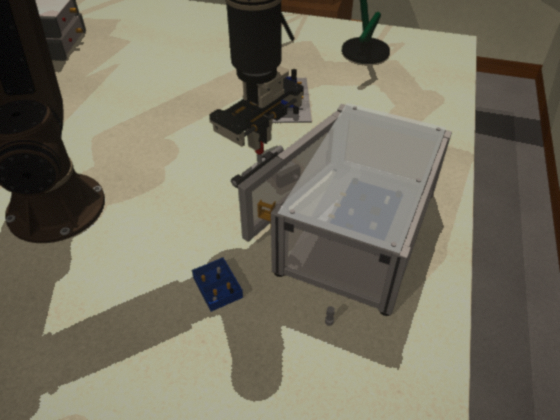

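View pics/top5.png

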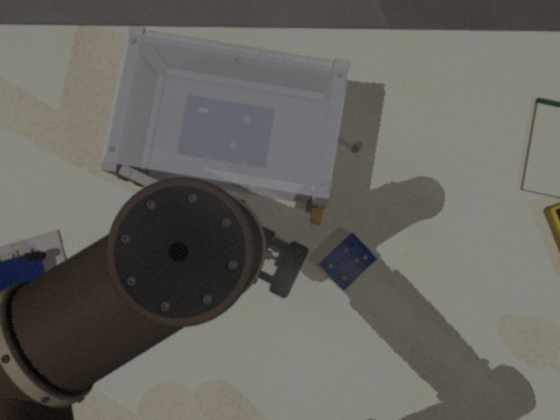

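The gate is open about 0.275 rad. In the wrist view its edge runs level with the jaws and the knob is still held at (275,251). The bystanders look untouched. A small last nudge takes it to 0.29.

```bash
python3 -m handwheel '[[[-0.1,0.05,0,-0.15],[0,0,0,0],[0,0,0,0],[0,0,0,0]]]'; python3 -m handwheel '[[[0,0,0,0],[0,0,0,0],[0,0,0,0]]]'; python3 - <<'E'
from h import *
s=readout.get_state();p=s['tcp_pos'][:2]
H=np.array([.629,.3186]);v=p-H;print(np.hypot(*v),-1.7752-np.arctan2(*v[::-1]),np.abs(s['qd']).max())
c=vision.get_calibration('wrist');I=vision.capture('wrist');print(red(I)[:1]);cv2.imwrite('pics/w6.png',I)
E
```

```text
time_s: 8.45
tcp_pos: [0.5054, 0.0894, 0.2174]
eef_rot: [73.7, 89.4, -42.0]
contact_force: [2.4, -1.7, -4.2]
gripper_width: 0.0165
time_s: 8.75
tcp_pos: [0.5055, 0.0894, 0.2174]
eef_rot: [73.5, 89.4, -42.2]
contact_force: [0.4, -2.5, -4.8]
gripper_width: 0.0166
0.26032870180659795 0.28979644344297517 0.09547432247283812
[(1053, [275.1, 250.8], [257, 233, 37, 33])]
```

View pics/w6.png

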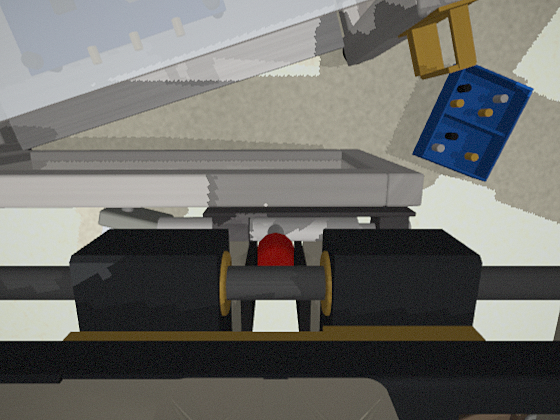

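The wrist view shows the gate open, the knob still gripped at (275,251), and the gate's front top corner at about (422,205). I'll cross-check the gap from that corner before handing in.

```bash
python3 - <<'E'
from h import *
C=np.array([.7436,.1228]);a=np.radians(-8.8);R=np.array([[np.cos(a),-np.sin(a)],[np.sin(a),np.cos(a)]])
for z in(.195,.202):
    p=onz('wrist',(422,205),z)[:2]; g=R.T@(p-C); d=g-[-.143,.176]; print(z,g.round(4),np.hypot(*d),np.arctan2(-d[0],-d[1]))
E
```

```text
0.195 [-0.2411 -0.1553] 0.34552892778649025 0.28786887205692996
0.202 [-0.2386 -0.153 ] 0.342597209650883 0.282806802805866
```

The gate corner gives a radius of 345 mm (346 given) and an opening of about 0.285 rad, i.e. a gap of about 10 cm. That agrees with the arm's reading.

```bash
python3 - <<'E'
from plant import close_job
print(close_job())
E
```

```text
the job is handed in; nothing more can be done
None
```

The gate is open about 10 cm at its lock-side edge and held there, with the gripper still on the red knob at a set 40 N. I handed the job in at about 8.8 s of the 32 s allowed.

- **Lift and draw:** I gripped the knob with the jaws along the bolt and lifted it 7.4 mm, with about 5 N of weight on the tool. Keeping that height, I drew it 38 mm, with at most about 2 N sideways in the readings I took. A picture then showed the keeper empty.
- **Swing:** I swung the gate out about its hinge, turning the tool with it.
- **Opening:** the arm's position gives 0.290 rad. The gate corner in the wrist view gives 0.283–0.288 rad, at a radius of 343–346 mm (346 mm given).
- **Hold:** the gate held still over the last 0.3 s, the knob had not slipped in the jaws, and forces were about 5 N. The bolt is still lifted.
- **Other things on the bench:** the pictures after the swing showed the tray and adaptor where they were. The arm hid the instrument box in the last top view, so I did not check it there, but the tool stayed well above it.

One reading disagreed: the fingers settled at about 17 mm on the 20 mm knob. I took this as pad give, since the pictures showed the knob squarely between the pads throughout.

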